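# Offer the clay bell up to the painting mandrel

## Robot

A 6-joint arm with a two-finger parallel gripper is mounted at the origin on the work surface. World frame = base frame: x ahead of the robot, y to its left, z up, the work surface at z = 0. Lengths are in m, angles in degrees, forces in N, time in s.
With the tool pointing down it reaches from about 0.375 to 0.9 m from the base axis. Payload 3.1 kg.
Tool frame: the origin (TCP) lies midway between the tips of the shut fingers; the grasp point (between the pads) lies 19 mm behind it; z points along the fingers, y is the line along which they close (so a half turn about z gives the same grasp; the last joint's range is limited). The gripper opens to 87 mm and grips with 3 to 60 N. Pads are 19 mm wide; open, the fingers measure 117 mm over their backs; the gripper's body (75 mm by 190 mm) begins 51 mm behind the grasp point.
Start: joints at [-10.227, 30.224, 82.088, -0, 67.689, -10.227], TCP at [0.625, 0, 0.223] pointing down, gripper open.
Joint ranges: [-176.69, 176.69], [-43.24, 126.21], [12.49, 139.97], [-82, 262], [0, 151.66], [-163.58, 163.58]. Speed limits (degrees/s): [159.86, 159.86, 180, 180, 180, 180].

## Interface

Orientations are given as a 3x3 rotation matrix whose columns are the frame's x, y, z axes.
In Python, from rig import bot gives the robot as it stands.
- The arm moves only by the tool nudge_tcp, called after "Request:" in YAML: its name, and indented under it one key for each argument. Schema: {"type":"object","properties":{"deltas":{"type":"array","items":{"type":"object","properties":{"pos":{"type":"array","items":{"type":"number"},"minItems":3,"maxItems":3},"rotvec":{"type":"array","items":{"type":"number"},"minItems":3,"maxItems":3},"jaw":{"type":"number"}},"additionalProperties":false,"required":["jaw"]},"minItems":1,"maxItems":20},"only":{"type":"string"},"quiet":{"type":"boolean"},"lines":{"type":"string"}},"required":["deltas"],"additionalProperties":false}. deltas is a list of rows, 1 to 20 of them, each an object with the fields pos (a list: dx, dy, dz in shares of 0.8 m (1.0 is 0.8 m)), rotvec (a list: a rotation vector rx, ry, rz in a scale on which 1.0 is 360 degrees), jaw (the opening from 0.0 (shut) to 1.0 (fully open)); a field left out counts as zero (the opening has to be given); each row is the pose to reach, as a shift and turn from the pose commanded when the call began, along the tool's axes at that moment; what a row does not reach only later rows make up. A row lasts 1/10 s, in which the tool goes at most 0.05 m and 8.59 degrees, less where a joint would pass 70% of its speed; a pose out of reach is approached as far as the arm can. The fingers move at their own pace and stop on an object; the grip force is fixed at half the most. Time passes only in rows, so rows that do not move let the fingers close. The tool returns the time, the measured TCP pose, the force, the opening and the grip force at its end. only (a regular expression) keeps the lines of the reply that match it, lines (a string "A,B") keeps lines A to B, and quiet returns only ok. No shift or turn number may pass 1 either way. Input that does not fit is refused with a message, and nothing moves.
- bot.read_state(): the state, without advancing time (a new reading comes with each control period).
- bot.capture(name): name is "scene" or "side" or "wrist"; returns a dict with "color" (384x512x3 uint8, red, green, blue), "K" (3x3 intrinsics, pixels), "view" (4x4, takes a point from world to camera coordinates); the wrist camera has in their place "mount" (4x4, takes a point from camera to tool coordinates, whose origin is the TCP and whose axes are the flange's). Camera axes: x right, y up, looking along -z (the intrinsics and any distortion apply to the point x, -y, -z); pixel columns grow to the right and rows downward; lengths in m; the calibration is good to about 2 mm. A picture is of the moment at which its call begins: read the wrist's pose just before it. There is no depth.
- bot.hand_in(): hands the job in; it is judged then, once.
The state is a dict: "time_s": time; "joint_positions": joint angles; "qvel": joint speeds; "tau": joint torques, N m; "position": TCP position; "tcp_rot": TCP orientation; "force": force on the tool from outside, world axes, zero at the start; "moment": the same for the moment, N m; "opening": opening from 0.0 (shut) to 1.0 (fully open); "grasp_force": force on a finger pad.
Only numpy, scipy, OpenCV 4.12 (cv2) and the standard library are available. Lean on these libraries where they do the work, as an engineer would, in place of code of your own. Each camera call takes 0.05 s, during which the arm holds its last target. There are 200 camera calls.

## Task

The unpainted hand bell is to be painted on the mandrel in the little bench chuck: first turn the chuck's sleeve clockwise until its three jaws grip the mandrel firmly, and let go of it. Then take the bell by its handle, lift it higher than the gate and carry it over the owls and the gate, and finish holding it upright and still with its mouth centred about a centimetre above the tip of the mandrel, touching neither mandrel nor chuck, so that I can dab wax on the tip. Keep holding it there when you finish; leave the gate and all the other toys as they stand.

Things in the scene. Friction and masses are not known exactly. Their poses are not given: they have to be found in the camera images.
- bell: unpainted reddish clay hand bell standing mouth down on the tiles, the only thing there with an upright stick handle; mouth 64 mm across outside and 54 mm inside, 96 mm tall overall, about 160 g. Origin: centre of its mouth (underside); z up along its axis. It is hollow from the mouth up to 44 mm
- bell_handle (a point): grasp point on the bell's axis, 80 mm above the mouth, in the upright round handle (22 mm across, from 52 to 96 mm above the mouth)
- chuck: three-jaw fixture chuck bolted to the counter on the other side of the gate from the shelf, axis upright. Origin: centre of its underside on the counter. Foot disc 100 mm across up to z 12 mm, tapering to z 22 mm; knurled sleeve 52 mm across from z 26 to 62 mm; steel face at z 64 mm; the jaws stand on the face up to z 80 mm and stay within 23 mm of the axis
- chuck_grip (a point): point on the chuck's axis 50 mm above the counter, where the sleeve is to be gripped (52 mm across, any yaw)
- chuck_sleeve (a joint): angle of the round sleeve, rad: grows as it is turned CLOCKWISE seen from above and drives the three jaws inward together, 5 mm per rad. Starts loose, between 0 and 0.3; the jaws meet the mandrel at about 1.0, then it stiffens sharply; turning the fingers on to about 1.15 at a squeeze of about 20 N clamps well. Friction about 0.15 N m: it stays where it is left
- jaw0: one of the three coupled jaws, steel blocks 9 x 8 x 16 mm; origin at the counter, on the chuck axis when the sleeve is at 0 and shifted inward with the travel
- jaw1: second jaw, same
- jaw2: third jaw, same
- mandrel: brass mandrel, a stub 18 mm across and 28 mm tall with a tapered top 12 mm across, standing loose on the chuck's face between the jaws. Origin: centre of its underside; z up
- mandrel_tip (a point): centre of the flat top of the mandrel, 92 mm above the counter; it projects 12 mm above the jaws
- shelf: blue-tiled display shelf, 270 x 310 mm, its tiled top 30 mm above the counter; origin at the centre of its underside. A bent iron hook with a small hung yellow bell (fixed) stands at its far left corner, up to 153 mm above the counter
- gate_end (a point): upper free end of the low swinging wooden gate, 98 mm above the counter. The leaf is 300 mm long, its top at most 98 mm high, and runs from here away from the robot to a post 110 mm high, between shelf and chuck; it swings freely about the post
- owl1: black clay owl, 41 mm across and 55 mm tall, on the tiles; origin: centre of its underside
- owl2: black clay owl, 41 mm across and 55 mm tall, on the tiles; origin: centre of its underside
- owl3: black clay owl, 41 mm across and 55 mm tall, on the tiles; origin: centre of its underside
- owl4: black clay owl, 41 mm across and 55 mm tall, on the tiles; origin: centre of its underside
- pot1: ochre miniature cooking pot with two loop handles, 64 mm across the handles and 40 mm tall, on the tiles; origin: centre of its underside
- pot2: ochre miniature cooking pot with two loop handles, 64 mm across the handles and 40 mm tall, on the tiles; origin: centre of its underside
- armadillo: burnished clay armadillo, about 120 mm long and 43 mm tall, at the far left of the tiles; origin: centre of its underside

How it is judged:
By the outcome, as a careful person would: the job done as asked, in the order asked, and still so for the second after the job is handed in, while the arm keeps its last pose, push and grip.
It also fails if it takes over 58 s, if anything falls off the work surface, if the arm or the gripper's body presses on something with over 40 N, if the wrist force passes 120 N, or if a joint passes its speed limit or range.

## Working session

There is one attempt and no reset: what is moved stays moved. The work goes in short steps, Python scripts to look and compute and a tool call to move; the robot and the scene stay as the last step left them, time stands still between calls to the robot, and variables do not carry over. Pictures are saved under pics/ and viewed, at most 10 in all, crops included, and the job is handed in when it is done.

```bash
ls; mkdir -p pics; python3 - <<'E'
from rig import bot
import cv2,numpy as np
s=bot.read_state();print(s['time_s'],s['position'],np.round(s['tcp_rot'],3).tolist(),s['opening'])
ims=[]
for n in ("scene","side","wrist"):
    c=bot.capture(n);np.savez(f"pics/{n}0.npz",**c);cv2.imwrite(f"pics/{n}0.png",c["color"][...,::-1])
    print(n,c["K"].tolist(),{k:(v if not hasattr(v,'shape') else v.shape) for k,v in c.items() if k not in("color","K")})
E
```

```text
pics
rig.py
0.0 [6.24286577e-01 1.65062631e-04 2.21585016e-01] [[-0.0, 1.0, -0.002], [1.0, 0.0, 0.0], [0.0, -0.002, -1.0]] 1.002025288295156
scene [[401.4905797082071, 0.0, 253.54185668671033], [0.0, 401.4905797082071, 190.33391480007822], [0.0, 0.0, 1.0]] {'view': (4, 4)}
side [[467.4472599454871, 0.0, 252.1972852630165], [0.0, 467.4472599454871, 191.45736581191517], [0.0, 0.0, 1.0]] {'view': (4, 4)}
wrist [[322.9684967791373, 0.0, 252.69547665875288], [0.0, 322.9684967791373, 191.79135856057746], [0.0, 0.0, 1.0]] {'mount': (4, 4)}
```

```bash
python3 - <<'E'
import cv2
for n in ("scene","side"):
    cv2.imwrite(f"pics/{n}0b.png",cv2.resize(cv2.imread(f"pics/{n}0.png"),(800,600),interpolation=cv2.INTER_CUBIC))
E
```

```text
(no output)
```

View pics/scene0b.png

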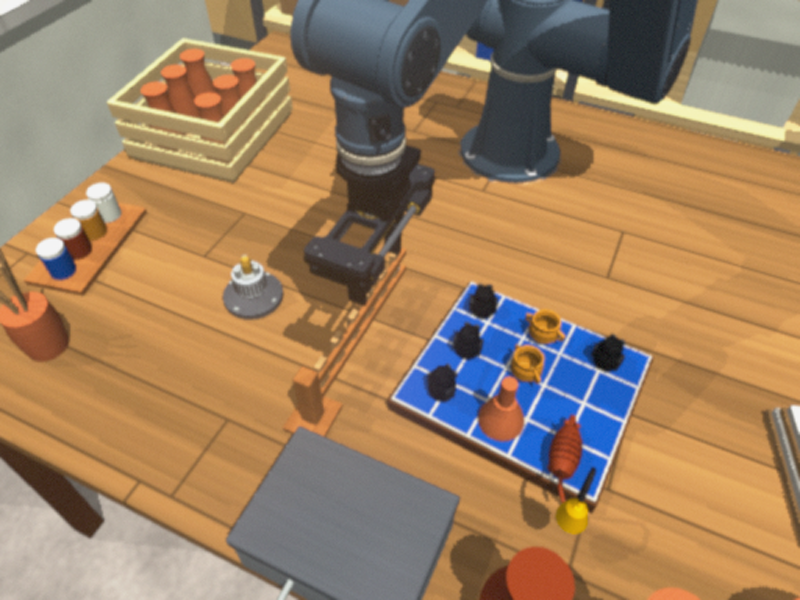

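View pics/side0b.png

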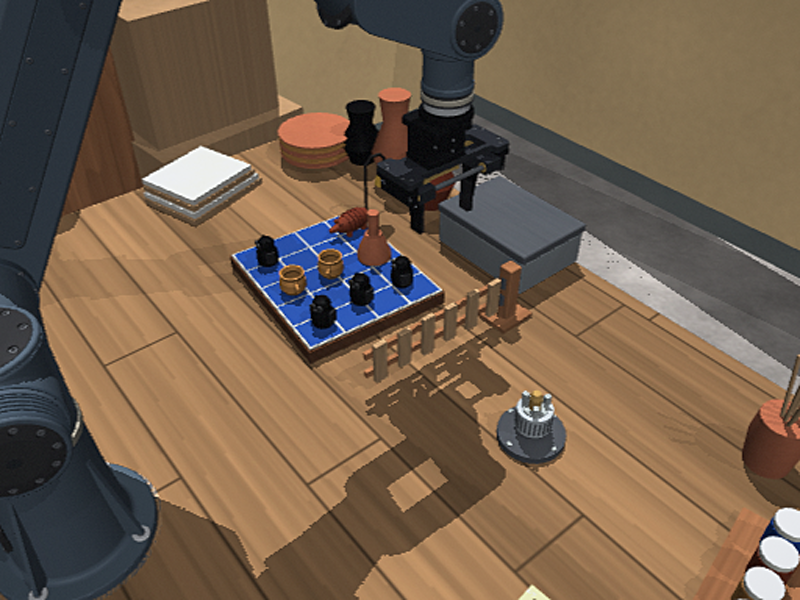

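The scene view shows the chuck at (250,285) with the mandrel tip at about (246,259), and the bell's handle top at (510,382). The side view has the tip at (537,394) and the handle top at (373,213). The gate lies between them. Next I'll enlarge these areas to get accurate pixels.

```bash
cat > h.py <<'E'
import numpy as np,cv2
from scipy.optimize import least_squares
def P(n,view=None):
    d=np.load(f"pics/{n}.npz");F=np.diag([1,-1,-1.]);V=d["view"]
    return d["K"]@F@V[:3]
def tri(pa,pb,a,b):
    X=cv2.triangulatePoints(pa,pb,np.array(a,float),np.array(b,float)).ravel();return X[:3]/X[3]
def proj(p,X):
    u=p@np.append(X,1);return u[:2]/u[2]
def onplane(p,uv,z):
    H=np.c_[p[:,0],p[:,1],p[:,2]*z+p[:,3]];w=np.linalg.solve(H,[*uv,1]);return w[:2]/w[2]
E
python3 - <<'E'
import cv2,numpy as np
from h import *
A=cv2.imread("pics/scene0.png");B=cv2.imread("pics/side0.png")
def crop(I,x,y):
    c=cv2.resize(I[y:y+60,x:x+80],(400,300),interpolation=cv2.INTER_CUBIC)
    for i in range(0,80,10): cv2.line(c,(i*5,0),(i*5,4),(255,255,255),1);cv2.putText(c,str(x+i),(i*5,14),0,.35,(255,255,255),1)
    for i in range(0,60,10): cv2.line(c,(0,i*5),(4,i*5),(255,255,255),1);cv2.putText(c,str(y+i),(6,i*5+4),0,.35,(255,255,255),1)
    return c
cv2.imwrite("pics/crops.png",np.vstack([np.hstack([crop(A,120,153),crop(A,285,233)]),np.hstack([crop(B,300,243),crop(B,200,125)])]))
a,b=P("scene0"),P("side0");k=1.5625
q=lambda *v:(v[0]/k,v[1]/k)
for n,u,v in[("tip",(246,259),(537,394)),("handle",(510,382),(373,213)),("gate_end",(402,256),(378,350)),("post",(306,374),(512,264))]:
    X=tri(a,b,q(*u),q(*v));print(n,X.round(4),(proj(a,X)-q(*u)).round(2))
E
```

```text
tip [ 0.5748 -0.2586  0.0878] [-1.22  0.18]
handle [0.6417 0.1989 0.1237] [-1.15  0.5 ]
gate_end [ 0.4607 -0.0421  0.0813] [-2.68  0.96]
post [ 0.7363 -0.05    0.1116] [-1.58  0.32]
```

View pics/crops.png

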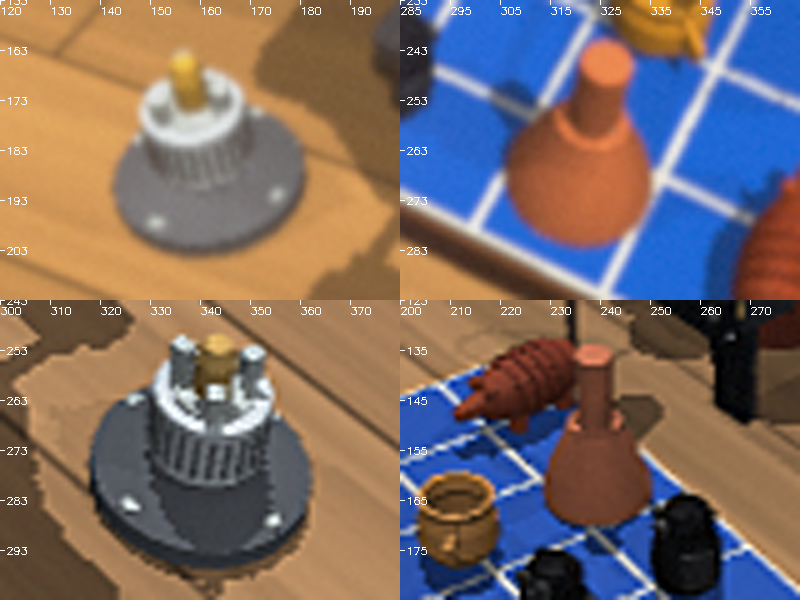

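Crop pixels, in native coordinates:
- **Scene:** mandrel tip (156.4,163.8), handle top (326.1,245.2).
- **Side:** mandrel tip (343.4,251.4), handle top (238.7,135.6).
- **Foot disc:** scene x from 142.5 to 181, side x from 318 to 362.

```bash
python3 - <<'E'
from h import *
a,b=P("scene0"),P("side0")
for n,u,v in[("tip",(156.4,163.8),(343.4,251.4)),("handle",(326.1,245.2),(238.7,135.6))]:
    X=tri(a,b,u,v);print(n,X.round(4),(proj(a,X)-u).round(2),(proj(b,X)-v).round(2))
t=np.linspace(0,2*np.pi,200)
def ring(p,x,y,z,r):
    q=np.array([proj(p,[x+r*np.cos(i),y+r*np.sin(i),z]) for i in t]);return np.r_[q.min(0),q.max(0)]
def fit(f,x0): 
    s=least_squares(f,x0);print(s.x.round(4),s.fun.round(1))
# foot disc extents (l,t,r,b): scene, side   (top rim z=.012 l,r ; bottom z=0 b)
def fc(v):
    A=ring(a,*v,.008,.05);B=ring(b,*v,.008,.05);return np.r_[A[[0,2]]-[142.4,180.8],B[[0,2]]-[317.8,362.2]]
fit(fc,[.575,-.259])
# bell mouth l,r,b
def fb(v):
    A=ring(a,*v[:2],v[2],.032);B=ring(b,*v[:2],v[2],.032);return np.r_[A[[0,2,3]]-[306,335.5,281.8],B[[0,2,3]]-[228.7,250.3,169.8]]
fit(fb,[.64,.2,.03])
E
```

```text
tip [ 0.573  -0.2602  0.0927] [-0.64  0.1 ] [-0.55 -0.04]
handle [0.6433 0.1997 0.1246] [-0.64  0.28] [-0.34 -0.14]
[ 0.5887 -0.2496] [-0.3  0.1  0.1 -0.3]
[0.6422 0.2006 0.0313] [-0.6 -0.5  0.5 -1.  -0.5 -0.5]
```

Units first: shifts go in shares of 0.8 m and turns go in shares of 360 degrees. So -0.26 m / 0.8 = -0.325, -0.24 m / 0.8 = -0.3.

Request:
nudge_tcp:
  deltas:
    - {"pos": [-0.0625, -0.0125, 0], "jaw": 1}
    - {"pos": [-0.125, -0.025, 0], "jaw": 1}
    - {"pos": [-0.1875, -0.0375, 0], "jaw": 1}
    - {"pos": [-0.25, -0.05, 0], "jaw": 1}
    - {"pos": [-0.3, -0.0625, 0], "jaw": 1}
    - {"pos": [-0.325, -0.0625, 0], "jaw": 1}
    - {"pos": [-0.325, -0.0625, 0], "jaw": 1}
    - {"pos": [-0.325, -0.0625, 0], "jaw": 1}

```text
time_s: 0.95
position: [0.5749, -0.2591, 0.2221]
tcp_rot: [[0.001, 1.0, -0.001], [1.0, -0.001, 0.002], [0.002, -0.001, -1.0]]
force: [-0.0, 0.2, -0.5]
opening: 0.999
grasp_force: 0.0
```

```bash
python3 - <<'E'
from rig import bot
import cv2,numpy as np
s=bot.read_state();print(s['position'],np.round(s['tcp_rot'],4).tolist(),np.round(s['joint_positions'],1),s['force'],s['moment'])
c=bot.capture("wrist");np.savez("pics/w1.npz",pos=s['position'],rot=s['tcp_rot'],**c)
I=cv2.resize(c["color"],(800,600),interpolation=cv2.INTER_CUBIC);cv2.imwrite("pics/w1.png",I[...,::-1])
E
```

```text
[ 0.57491974 -0.25910362  0.22211775] [[0.0005, 1.0, -0.0006], [1.0, -0.0005, 0.0017], [0.0017, -0.0006, -1.0]] [-34.4  30.7  81.2   0.1  68.2 -34.4] [-0.02858193  0.17407819 -0.48037294] [ 0.07128331 -0.04225578  0.00574125]
```

View pics/w1.png

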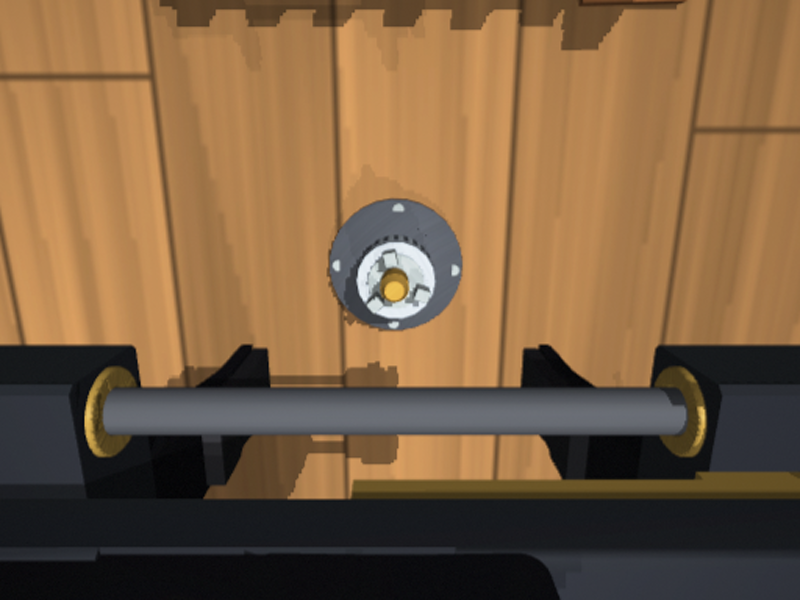

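The wrist view shows the foot disc spanning x 329–462 and y 198–331, with the face centre near (396,281) and the tip near (395,290). The gripper is clear.

```bash
cat >> h.py <<'E'
def PW(n):
    d=np.load(f"pics/{n}.npz");T=np.eye(4);T[:3,:3]=d["rot"];T[:3,3]=d["pos"]
    V=np.linalg.inv(T@d["mount"]);return d["K"]@np.diag([1,-1,-1.])@V[:3]
E
python3 - <<'E'
from h import *
a,b,w=P("scene0"),P("side0"),PW("w1")
print(np.load("pics/w1.npz")["mount"].round(3).tolist())
k=1.5625;q=lambda x,y:((x+.5)/k-.5,(y+.5)/k-.5)
print("disc@.012",onplane(w,q(395.5,264.5),.012),"face@.064",onplane(w,q(396,281),.064),"tip@.092",onplane(w,q(395,290),.092))
for p,u in((a,(156.4,163.8)),(b,(343.4,251.4))): print("tip",onplane(p,u,.092))
for p,n in((a,"sc"),(b,"sd"),(w,"w")):
  for X in([.573,-.260,.012],[.573,-.26,.064],[.573,-.26,.092]): print(n,proj(p,X).round(1))
print(tri(a,w,(156.4,163.8),q(395,290)),tri(b,w,(343.4,251.4),q(395,290)))
E
```

```text
[[0.0, 0.967, 0.254, 0.068], [1.0, -0.0, -0.001, -0.001], [-0.001, 0.254, -0.967, -0.162], [0.0, 0.0, 0.0, 1.0]]
disc@.012 [ 0.5744343  -0.26071347] face@.064 [ 0.57468423 -0.26187204] tip@.092 [ 0.57402018 -0.26117342]
tip [ 0.57147787 -0.25944466]
tip [ 0.57434929 -0.26060085]
sc [161.4 185.6]
sc [157.9 171.9]
sc [155.9 164.1]
sd [338.6 275.5]
sd [341.3 260.2]
sd [342.8 251.5]
w [251.7 168.5]
w [251.6 177.9]
w [251.5 184.2]
[ 0.57310111 -0.2592902   0.09359755] [ 0.57394234 -0.26095296  0.09258764]
```

Chuck axis is at (0.574, -0.2607) and the tip measures z≈0.0925, so I'll descend on the sleeve.

In the tool's units: 0.191 m / 0.8 = 0.2388, -0.0015 m / 0.8 = -0.0019.

Request:
nudge_tcp:
  deltas:
    - {"pos": [-0.0019, -0.0013, 0.05], "jaw": 1}
    - {"pos": [-0.0019, -0.0013, 0.1], "jaw": 1}
    - {"pos": [-0.0019, -0.0013, 0.15], "jaw": 1}
    - {"pos": [-0.0019, -0.0013, 0.1875], "jaw": 1}
    - {"pos": [-0.0019, -0.0013, 0.2125], "jaw": 1}
    - {"pos": [-0.0019, -0.0013, 0.2313], "jaw": 1}
    - {"pos": [-0.0019, -0.0013, 0.2388], "jaw": 1}
    - {"pos": [-0.0019, -0.0013, 0.2388], "jaw": 1}
    - {"pos": [-0.0019, -0.0013, 0.2388], "jaw": 1}
    - {"pos": [-0.0019, -0.0013, 0.2388], "jaw": 0.5}
    - {"pos": [-0.0019, -0.0013, 0.2388], "jaw": 0.5}
    - {"pos": [-0.0019, -0.0013, 0.2388], "jaw": 0.5}
    - {"pos": [-0.0019, -0.0013, 0.2388], "jaw": 0.5}
    - {"pos": [-0.0019, -0.0013, 0.2388], "jaw": 0.5}
    - {"pos": [-0.0019, -0.0013, 0.2388], "jaw": 0.5}
    - {"pos": [-0.0019, -0.0013, 0.2388], "jaw": 0.5}

```text
time_s: 2.6
position: [0.5751, -0.2616, 0.0317]
tcp_rot: [[0.0, 1.0, 0.002], [1.0, -0.0, -0.001], [-0.001, 0.002, -1.0]]
force: [4.0, 0.5, -0.5]
opening: 0.592
grasp_force: 30.0
```

```bash
python3 -c "
from rig import bot;s=bot.read_state();print(s['force'],s['moment'])"
```

```text
[ 4.00324068  0.53269314 -0.53517165] [ 0.12599333 -0.50073399  0.06344573]
```

In the tool's units: 38 degrees / 360 = 0.1056.

Request:
nudge_tcp:
  deltas:
    - {"rotvec": [0, 0, 0.0139], "jaw": 0.5}
    - {"rotvec": [0, 0, 0.0278], "jaw": 0.5}
    - {"rotvec": [0, 0, 0.0417], "jaw": 0.5}
    - {"rotvec": [0, 0, 0.0556], "jaw": 0.5}
    - {"rotvec": [0, 0, 0.0694], "jaw": 0.5}
    - {"rotvec": [0, 0, 0.0833], "jaw": 0.5}
    - {"rotvec": [0, 0, 0.0972], "jaw": 0.5}
    - {"rotvec": [0, 0, 0.1056], "jaw": 0.5}
    - {"rotvec": [0, 0, 0.1056], "jaw": 0.5}

```text
time_s: 3.5
position: [0.5751, -0.2617, 0.0317]
tcp_rot: [[0.616, 0.788, 0.002], [0.788, -0.616, -0.001], [0.001, 0.002, -1.0]]
force: [3.8, 1.3, -0.5]
opening: 0.59
grasp_force: 30.0
```

```bash
python3 -c "
from rig import bot;s=bot.read_state();print(s['force'],s['moment'],s['joint_positions'][5])"
```

```text
[ 3.76893586  1.26761026 -0.54349035] [ 0.21840323 -0.51662206 -0.17902935] 3.388935351334692
```

In the tool's units: 4 degrees / 360 = 0.0111.

Request:
nudge_tcp:
  deltas:
    - {"rotvec": [0, 0, 0.0056], "jaw": 0.5}
    - {"rotvec": [0, 0, 0.0111], "jaw": 0.5}
    - {"rotvec": [0, 0, 0.0111], "jaw": 0.5}

```text
time_s: 3.8
position: [0.5751, -0.2617, 0.0318]
tcp_rot: [[0.669, 0.743, 0.002], [0.743, -0.669, -0.001], [0.001, 0.002, -1.0]]
force: [5.6, 0.5, -1.3]
opening: 0.59
grasp_force: 30.0
```

```bash
python3 -c "
from rig import bot;s=bot.read_state();print(s['force'],s['moment'],s['joint_positions'][5])"
```

```text
[ 5.5581727   0.53031277 -1.33976686] [ 0.24283151 -0.702269   -0.16220118] 7.331154221528036
```

Request:
nudge_tcp:
  deltas:
    - {"rotvec": [0, 0, 0.0056], "jaw": 0.5}
    - {"rotvec": [0, 0, 0.0111], "jaw": 0.5}
    - {"rotvec": [0, 0, 0.0111], "jaw": 0.5}

```text
time_s: 4.1
position: [0.5751, -0.2617, 0.0317]
tcp_rot: [[0.719, 0.695, 0.002], [0.695, -0.719, -0.001], [0.001, 0.002, -1.0]]
force: [5.2, 1.7, -1.3]
opening: 0.591
grasp_force: 30.0
```

```bash
python3 -c "
from rig import bot;s=bot.read_state();print(s['force'],s['moment'],s['joint_positions'][5])"
```

```text
[ 5.16074795  1.66173839 -1.26141692] [ 0.21433566 -0.70139253 -0.10998755] 11.321499863411958
```

In the tool's units: 4 degrees / 360 = 0.0111.

```bash
m(){ python3 -c "
from rig import bot;s=bot.read_state();print(s['moment'],s['joint_positions'][5],s['tau'][5])"; }
```

Request:
nudge_tcp:
  deltas:
    - {"rotvec": [0, 0, 0.0056], "jaw": 0.5}
    - {"rotvec": [0, 0, 0.0111], "jaw": 0.5}
    - {"rotvec": [0, 0, 0.0111], "jaw": 0.5}
  lines: "3,4"

```text
tcp_rot: [[0.765, 0.644, 0.002], [0.644, -0.765, -0.001], [0.001, 0.002, -1.0]]
force: [5.2, 0.3, -1.9]
```

```bash
m
```

```text
[ 0.24414942 -0.69072755  0.02276408] 15.296504350652514 0.09929420426487923
```

Request:
nudge_tcp:
  deltas:
    - {"rotvec": [0, 0, 0.0056], "jaw": 0.5}
    - {"rotvec": [0, 0, 0.0111], "jaw": 0.5}
    - {"rotvec": [0, 0, 0.0111], "jaw": 0.5}
  lines: "4,4"

```text
force: [4.9, 0.8, -1.3]
```

```bash
m
python3 - <<'E'
from rig import bot
import cv2
c=bot.capture("wrist");cv2.imwrite("pics/w2.png",cv2.resize(c["color"][100:270,140:370],(800,591),interpolation=cv2.INTER_CUBIC)[...,::-1])
E
```

```text
[ 0.26073746 -0.7199602   0.19498665] 19.267255556328465 0.24812615476548672
```

View pics/w2.png

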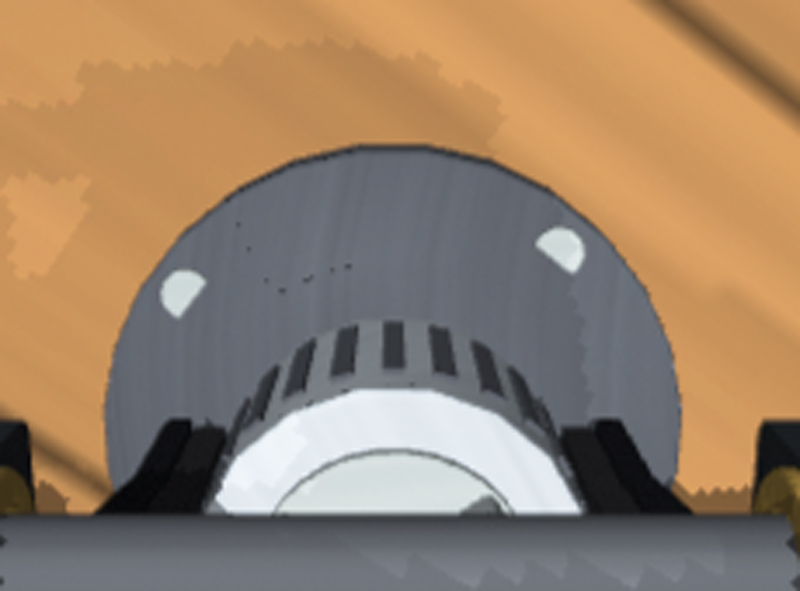

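The wrist view shows the fingers still holding the sleeve at (215,450) and (580,450). The mandrel is hidden by the bar. The resisting moment is now rising, so the jaws are making contact.

In the tool's units: 4 degrees / 360 = 0.0111.

```bash
m(){ python3 -c "
from rig import bot;s=bot.read_state();print(s['moment'],s['joint_positions'][5],s['tau'][5])"; }
```

Request:
nudge_tcp:
  deltas:
    - {"rotvec": [0, 0, 0.0056], "jaw": 0.5}
    - {"rotvec": [0, 0, 0.0111], "jaw": 0.5}
    - {"rotvec": [0, 0, 0.0111], "jaw": 0.5}
  lines: "4,4"

```text
force: [5.4, 0.5, -1.1]
```

```bash
m
```

```text
[ 0.34039656 -0.65380382  0.2932435 ] 23.238170556669925 0.4038977064192295
```

Request:
nudge_tcp:
  deltas:
    - {"rotvec": [0, 0, 0.0056], "jaw": 0.5}
    - {"rotvec": [0, 0, 0.0111], "jaw": 0.5}
    - {"rotvec": [0, 0, 0.0111], "jaw": 0.5}
  lines: "4,4"

```text
force: [3.9, 1.6, -1.5]
```

```bash
m
```

```text
[ 0.29418794 -0.705803    0.49242454] 27.209675906109723 0.5640325136482716
```

The torque is well up, at 62° turned, so I'll let go, rise and check the jaws.

In the tool's units: -0.12 m / 0.8 = -0.15, -0.09 m / 0.8 = -0.1125.

Request:
nudge_tcp:
  deltas:
    - {"jaw": 1}
    - {"jaw": 1}
    - {"jaw": 1}
    - {"jaw": 1}
    - {"jaw": 1}
    - {"jaw": 1}
    - {"pos": [0, 0, -0.025], "jaw": 1}
    - {"pos": [0, 0, -0.0625], "jaw": 1}
    - {"pos": [0, 0, -0.1125], "jaw": 1}
    - {"pos": [0, 0, -0.15], "jaw": 1}
    - {"pos": [0, 0, -0.15], "jaw": 1}
    - {"pos": [0, 0, -0.15], "jaw": 1}

```text
time_s: 6.55
position: [0.574, -0.2615, 0.1522]
tcp_rot: [[0.883, 0.47, 0.001], [0.47, -0.883, -0.001], [0.0, 0.001, -1.0]]
force: [-1.3, 1.4, -0.4]
opening: 1.001
grasp_force: 0.0
```

```bash
python3 - <<'E'
from rig import bot
import cv2,numpy as np
s=bot.read_state()
c=bot.capture("wrist");np.savez("pics/w3.npz",pos=s['position'],rot=s['tcp_rot'],**c)
from h import *
w=PW("w3");u=proj(w,[.574,-.2607,.08]);print(u);x,y=int(u[0])-40,int(u[1])-30
w=cv2.resize(c["color"][y:y+60,x:x+80],(400,300),interpolation=cv2.INTER_CUBIC)
c=bot.capture("side");np.savez("pics/side1.npz",**c);d=cv2.resize(c["color"][235:295,300:380],(400,300),interpolation=cv2.INTER_CUBIC)
e=np.load("pics/side0.npz")["color"][235:295,300:380];e=cv2.resize(e,(400,300),interpolation=cv2.INTER_CUBIC)
cv2.imwrite("pics/j.png",np.vstack([np.hstack([w,w*0]),np.hstack([d,e])])[...,::-1])
E
```

```text
[251.21196185 199.61105197]
```

View pics/j.png

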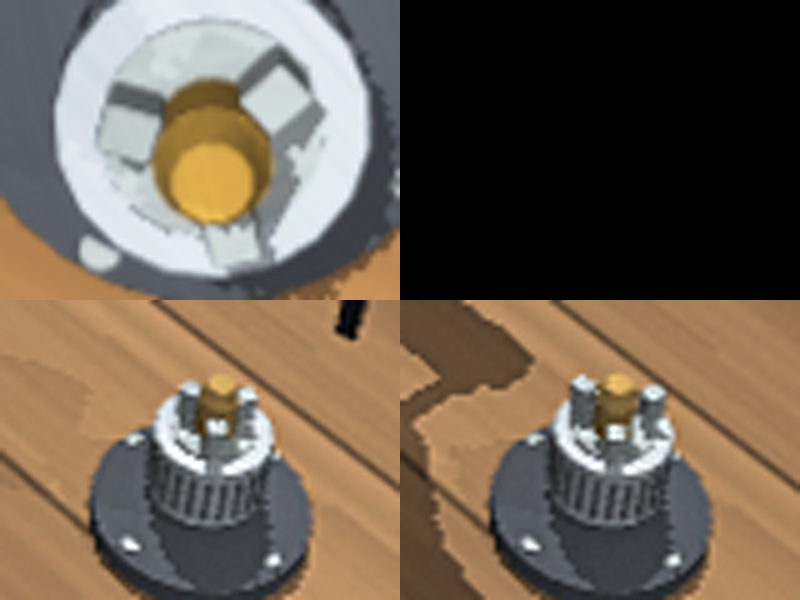

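The wrist view (top) shows all three jaws against the mandrel, with the tip centre at native pixel (253,205). In the side view (bottom left) the jaws have moved in compared with before. I'll rise, turn back and go to the bell.

In the tool's units: -0.08 m / 0.8 = -0.1, -0.04 m / 0.8 = -0.05, -62 degrees / 360 = -0.1722.

```bash
python3 - <<'E'
from h import *
w=PW("w3");print(onplane(w,(253.,205.),.092), onplane(w,(253.,205.),.0925))
print(onplane(P("scene0"),(326.1,245.2),.126),onplane(P("side0"),(238.7,135.6),.126))
E
```

```text
[ 0.57408989 -0.26214101] [ 0.57422364 -0.26206801]
[0.64305688 0.20075303] [0.64233019 0.19683063]
```

Request:
nudge_tcp:
  deltas:
    - {"pos": [0, 0, -0.05], "rotvec": [0, 0, -0.0222], "jaw": 1}
    - {"pos": [0, 0, -0.1], "rotvec": [0, 0, -0.0444], "jaw": 1}
    - {"pos": [0, 0, -0.1], "rotvec": [0, 0, -0.0667], "jaw": 1}
    - {"pos": [0, 0, -0.1], "rotvec": [0, 0, -0.0889], "jaw": 1}
    - {"pos": [0, 0, -0.1], "rotvec": [0, 0, -0.1111], "jaw": 1}
    - {"pos": [0, 0, -0.1], "rotvec": [0, 0, -0.1333], "jaw": 1}
    - {"pos": [0, 0, -0.1], "rotvec": [0, 0, -0.1556], "jaw": 1}
    - {"pos": [0, 0, -0.1], "rotvec": [0, 0, -0.1722], "jaw": 1}
    - {"pos": [0, 0, -0.1], "rotvec": [0, 0, -0.1722], "jaw": 1}
  lines: "2,3"

```text
position: [0.5731, -0.2609, 0.2294]
tcp_rot: [[0.0, 1.0, -0.003], [1.0, -0.0, 0.002], [0.002, -0.003, -1.0]]
```

Request:
nudge_tcp:
  deltas:
    - {"pos": [0.05, 0.0125, 0], "jaw": 1}
    - {"pos": [0.1, 0.025, 0], "jaw": 1}
    - {"pos": [0.15, 0.0375, 0], "jaw": 1}
    - {"pos": [0.2, 0.05, 0], "jaw": 1}
    - {"pos": [0.25, 0.0625, 0], "jaw": 1}
    - {"pos": [0.3, 0.075, 0], "jaw": 1}
    - {"pos": [0.35, 0.0875, 0], "jaw": 1}
    - {"pos": [0.4, 0.0875, 0], "jaw": 1}
    - {"pos": [0.45, 0.0875, 0], "jaw": 1}
    - {"pos": [0.5, 0.0875, 0], "jaw": 1}
    - {"pos": [0.55, 0.0875, 0], "jaw": 1}
    - {"pos": [0.575, 0.0875, 0], "jaw": 1}
    - {"pos": [0.575, 0.0875, 0], "jaw": 1}
    - {"pos": [0.575, 0.0875, 0], "jaw": 1}

```text
time_s: 8.95
position: [0.6434, 0.1984, 0.2303]
tcp_rot: [[0.0, 1.0, -0.002], [1.0, -0.0, -0.001], [-0.001, -0.002, -1.0]]
force: [0.3, -0.6, 1.0]
opening: 0.998
grasp_force: 0.0
```

```bash
python3 - <<'E'
from rig import bot
import cv2,numpy as np
s=bot.read_state();print(s['position'],s['force'])
c=bot.capture("wrist");np.savez("pics/w4.npz",pos=s['position'],rot=s['tcp_rot'],**c)
I=cv2.resize(c["color"],(800,600),interpolation=cv2.INTER_CUBIC);cv2.imwrite("pics/w4.png",I[...,::-1])
E
```

```text
[0.64338476 0.19839614 0.23030548] [ 0.272536   -0.64359302  0.95194452]
```

View pics/w4.png

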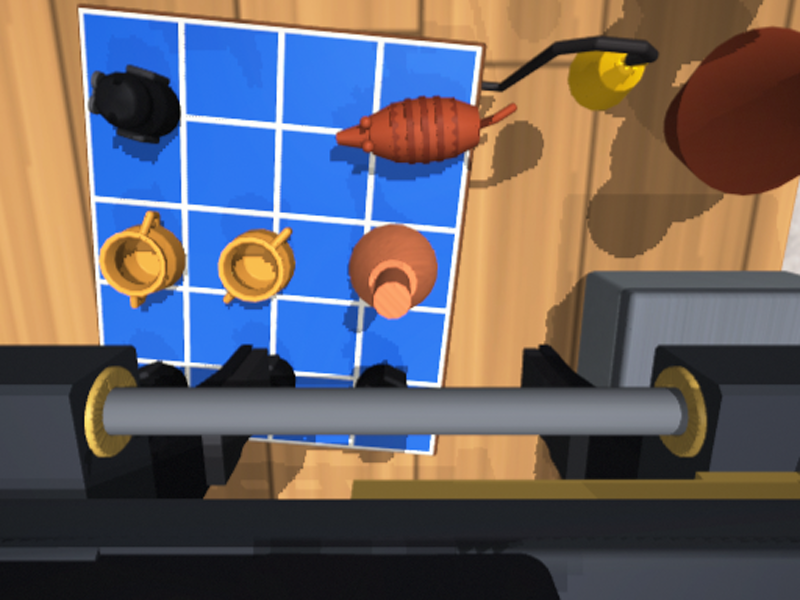

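The wrist view shows the handle top centred at (392,300). The bell body spans x 349–437 with its centre near (393,267). The hook lies up and to the right, clear of the gripper.

```bash
python3 - <<'E'
from h import *
w=PW("w4");k=1.5625;q=lambda x,y:((x+.5)/k-.5,(y+.5)/k-.5)
print(onplane(w,q(392,300),.126),onplane(w,q(393,267),.034))
print(tri(P("scene0"),w,(326.1,245.2),q(392,300)),tri(P("side0"),w,(238.7,135.6),q(392,300)))
E
```

```text
[0.64067576 0.19660528] [0.64077705 0.19698795]
[0.64137019 0.19900732 0.12459118] [0.6414132  0.19627859 0.1265772 ]
```

In the tool's units: 0.139 m / 0.8 = 0.1738, -0.002 m / 0.8 = -0.0025.

Request:
nudge_tcp:
  deltas:
    - {"pos": [-0.0019, -0.0025, 0.0375], "jaw": 1}
    - {"pos": [-0.0019, -0.0025, 0.075], "jaw": 1}
    - {"pos": [-0.0019, -0.0025, 0.1125], "jaw": 1}
    - {"pos": [-0.0019, -0.0025, 0.1375], "jaw": 1}
    - {"pos": [-0.0019, -0.0025, 0.1625], "jaw": 1}
    - {"pos": [-0.0019, -0.0025, 0.1738], "jaw": 1}
    - {"pos": [-0.0019, -0.0025, 0.1738], "jaw": 1}
    - {"pos": [-0.0019, -0.0025, 0.1738], "jaw": 1}
    - {"pos": [-0.0019, -0.0025, 0.1738], "jaw": 0.6}
    - {"pos": [-0.0019, -0.0025, 0.1738], "jaw": 0.4}
    - {"pos": [-0.0019, -0.0025, 0.1738], "jaw": 0.3}
    - {"pos": [-0.0019, -0.0025, 0.1738], "jaw": 0.1}
    - {"pos": [-0.0019, -0.0025, 0.1738], "jaw": 0.1}
    - {"pos": [-0.0019, -0.0025, 0.1738], "jaw": 0.1}
    - {"pos": [-0.0019, -0.0025, 0.1738], "jaw": 0.1}
    - {"pos": [-0.0019, -0.0025, 0.1738], "jaw": 0.1}
    - {"pos": [-0.0019, -0.0025, 0.1738], "jaw": 0.1}
    - {"pos": [-0.0019, -0.0025, 0.1738], "jaw": 0.1}

```text
time_s: 10.8
position: [0.6418, 0.197, 0.0924]
tcp_rot: [[-0.0, 1.0, -0.0], [1.0, 0.0, -0.0], [-0.0, -0.0, -1.0]]
force: [-0.3, 0.9, -0.6]
opening: 0.245
grasp_force: 30.0
```

Request:
nudge_tcp:
  deltas:
    - {"pos": [0, 0, -0.0063], "jaw": 0.1}
    - {"pos": [0, 0, -0.0188], "jaw": 0.1}
    - {"pos": [0, 0, -0.0375], "jaw": 0.1}
    - {"pos": [0, 0, -0.0625], "jaw": 0.1}
    - {"pos": [0, 0, -0.0875], "jaw": 0.1}
    - {"pos": [0, 0, -0.1125], "jaw": 0.1}
    - {"pos": [0, 0, -0.1375], "jaw": 0.1}
    - {"pos": [0, 0, -0.1563], "jaw": 0.1}
    - {"pos": [0, 0, -0.1688], "jaw": 0.1}
    - {"pos": [0, 0, -0.1688], "jaw": 0.1}
    - {"pos": [0, 0, -0.1688], "jaw": 0.1}

```text
time_s: 11.9
position: [0.6417, 0.197, 0.2276]
tcp_rot: [[0.0, 1.0, -0.0], [1.0, -0.0, -0.0], [-0.0, -0.0, -1.0]]
force: [-0.7, 0.4, -1.6]
opening: 0.244
grasp_force: 30.0
```

Request:
nudge_tcp:
  deltas:
    - {"pos": [-0.0063, 0, 0], "jaw": 0.1}
    - {"pos": [-0.0188, 0, 0], "jaw": 0.1}
    - {"pos": [-0.0438, -0.0063, 0], "jaw": 0.1}
    - {"pos": [-0.075, -0.0125, 0], "jaw": 0.1}
    - {"pos": [-0.1125, -0.0188, 0], "jaw": 0.1}
    - {"pos": [-0.15, -0.025, 0], "jaw": 0.1}
    - {"pos": [-0.1875, -0.0313, 0], "jaw": 0.1}
    - {"pos": [-0.225, -0.0375, 0], "jaw": 0.1}
    - {"pos": [-0.2625, -0.0375, 0], "jaw": 0.1}
    - {"pos": [-0.3, -0.0438, 0], "jaw": 0.1}
    - {"pos": [-0.3375, -0.05, 0], "jaw": 0.1}
    - {"pos": [-0.375, -0.0563, 0], "jaw": 0.1}
    - {"pos": [-0.4125, -0.0625, 0], "jaw": 0.1}
    - {"pos": [-0.45, -0.0688, 0], "jaw": 0.1}
    - {"pos": [-0.4875, -0.075, 0], "jaw": 0.1}
    - {"pos": [-0.5188, -0.0813, 0], "jaw": 0.1}
    - {"pos": [-0.5438, -0.085, 0], "jaw": 0.1}
    - {"pos": [-0.5625, -0.085, 0], "jaw": 0.1}
    - {"pos": [-0.5731, -0.085, 0], "jaw": 0.1}
    - {"pos": [-0.5731, -0.085, 0], "jaw": 0.1}

```text
time_s: 13.9
position: [0.5737, -0.2628, 0.2274]
tcp_rot: [[0.002, 1.0, 0.0], [1.0, -0.002, -0.0], [-0.0, 0.0, -1.0]]
force: [-0.5, 0.1, -2.3]
opening: 0.244
grasp_force: 30.0
```

Request:
nudge_tcp:
  deltas:
    - {"jaw": 0.1}
    - {"jaw": 0.1}
  lines: "2,3"

```text
position: [0.574, -0.2603, 0.2275]
tcp_rot: [[-0.001, 1.0, -0.0], [1.0, 0.001, 0.001], [0.001, -0.0, -1.0]]
```

```bash
python3 - <<'E'
from rig import bot
import cv2,numpy as np
out=[]
for n,(x,y,W,H) in {"scene":(90,80,160,120),"side":(260,140,160,120)}.items():
    c=bot.capture(n);np.savez(f"pics/{n}2.npz",**c)
    out.append(cv2.resize(c["color"][y:y+H,x:x+W],(400,300),interpolation=cv2.INTER_CUBIC))
s=bot.read_state();c=bot.capture("wrist");np.savez("pics/w5.npz",pos=s['position'],rot=s['tcp_rot'],**c)
out.append(cv2.resize(c["color"],(400,300)));c=np.load("pics/scene2.npz")["color"];out.append(cv2.resize(c,(400,300)))
cv2.imwrite("pics/c.png",np.vstack([np.hstack(out[:2]),np.hstack(out[2:])])[...,::-1])
E
```

```text
(no output)
```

View pics/c.png

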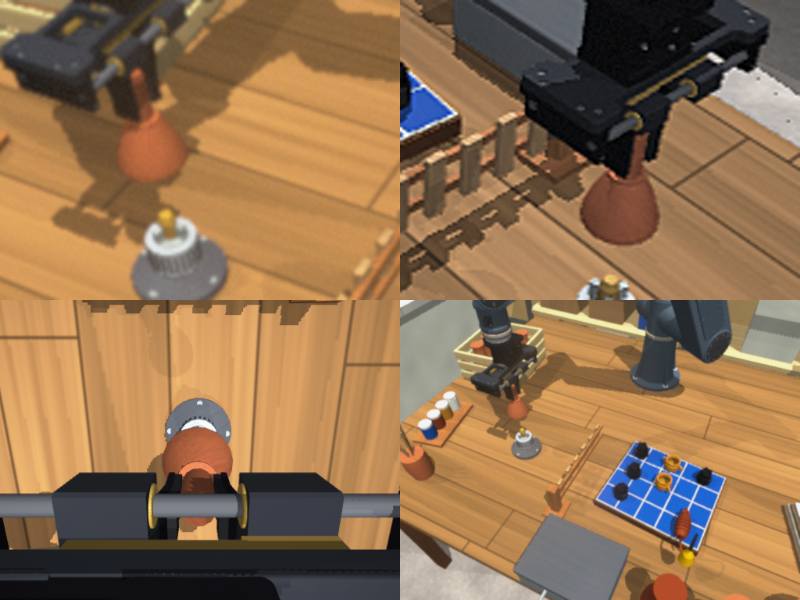

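The bell hangs upright above the chuck, with its mouth at about (152,165) in the scene crop. The gate, owls and shelf are undisturbed. I'll check the mouth position, then descend in two steps.

In the tool's units: 0.054 m / 0.8 = 0.0675, -0.001 m / 0.8 = -0.0013.

```bash
python3 - <<'E'
from h import *
a,b=P("scene0"),P("side0");t=np.linspace(0,2*np.pi,200)
def ring(p,x,y,z,r):
    q=np.array([proj(p,[x+r*np.cos(i),y+r*np.sin(i),z]) for i in t]);return np.r_[q.min(0),q.max(0)]
f=lambda v:np.r_[ring(a,*v,.032)[[0,2,3]]-[136.5,164.5,152.5],ring(b,*v,.032)[[0,2,3]]-[331.7,363.3,236.9]]
s=least_squares(f,[.574,-.26,.165]);print(s.x,s.fun.round(1))
E
```

```text
[ 0.57633107 -0.25736537  0.16593105] [-0.2 -0.4  0.1 -0.2 -0.3 -0. ]
```

Request:
nudge_tcp:
  deltas:
    - {"pos": [-0.0013, 0, 0.0063], "jaw": 0.1}
    - {"pos": [-0.0013, 0, 0.0188], "jaw": 0.1}
    - {"pos": [-0.0013, 0, 0.0313], "jaw": 0.1}
    - {"pos": [-0.0013, 0, 0.0438], "jaw": 0.1}
    - {"pos": [-0.0013, 0, 0.0563], "jaw": 0.1}
    - {"pos": [-0.0013, 0, 0.0625], "jaw": 0.1}
    - {"pos": [-0.0013, 0, 0.0675], "jaw": 0.1}
    - {"pos": [-0.0013, 0, 0.0675], "jaw": 0.1}
    - {"pos": [-0.0013, 0, 0.0675], "jaw": 0.1}

```text
time_s: 15.15
position: [0.5742, -0.2627, 0.1738]
tcp_rot: [[0.0, 1.0, 0.001], [1.0, -0.0, -0.0], [-0.0, 0.001, -1.0]]
force: [-0.7, 0.3, -1.4]
opening: 0.247
grasp_force: 30.0
```

```bash
python3 - <<'E'
from rig import bot
import cv2,numpy as np
out=[]
for n,(x,y) in {"scene":(115,120),"side":(300,190)}.items():
    c=bot.capture(n)
    out.append(cv2.resize(c["color"][y:y+80,x:x+80],(400,400),interpolation=cv2.INTER_CUBIC))
cv2.imwrite("pics/d.png",np.hstack(out)[...,::-1]);print(bot.read_state()['position'])
E
```

```text
[ 0.57432693 -0.26269747  0.17409064]
```

View pics/d.png

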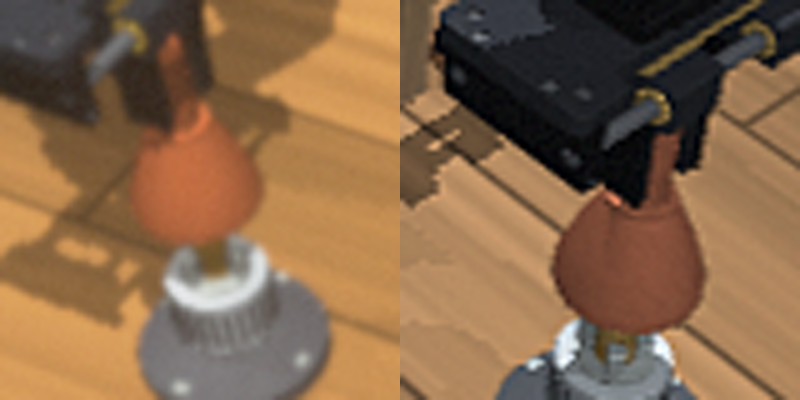

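The views show the mouth above the tip: scene extents x 131–264 with bottom 248, side extents x 552–706 with bottom 334.

In the tool's units: 0.0085 m / 0.8 = 0.0106, 0.006 m / 0.8 = 0.0075.

```bash
python3 - <<'E'
from h import *
a,b=P("scene0"),P("side0");t=np.linspace(0,2*np.pi,200)
def ring(p,x,y,z,r):
    q=np.array([proj(p,[x+r*np.cos(i),y+r*np.sin(i),z]) for i in t]);return np.r_[q.min(0),q.max(0)]
f=lambda v:np.r_[ring(a,*v,.032)[[0,2,3]]-np.r_[115+131/5-.4,115+264/5-.4,120+248/5-.4],ring(b,*v,.032)[[0,2,3]]-np.r_[300+152/5-.4,300+306/5-.4,190+334/5-.4]]
s=least_squares(f,[.574,-.26,.11]);print(s.x,s.fun.round(1))
E
```

```text
[ 0.5765626  -0.26005744  0.10997304] [-0.5 -0.5  0.1 -0.2 -0.6 -0. ]
```

Request:
nudge_tcp:
  deltas:
    - {"pos": [0.0013, 0, 0.0038], "jaw": 0.1}
    - {"pos": [0.0013, 0, 0.0075], "jaw": 0.1}
    - {"pos": [0.0013, 0, 0.0106], "jaw": 0.1}
    - {"pos": [0.0013, 0, 0.0106], "jaw": 0.1}
    - {"pos": [0.0013, 0, 0.0106], "jaw": 0.1}
    - {"pos": [0.0013, 0, 0.0106], "jaw": 0.1}
    - {"pos": [0.0013, 0, 0.0106], "jaw": 0.1}

```text
time_s: 15.95
position: [0.5741, -0.2616, 0.1652]
tcp_rot: [[0.0, 1.0, 0.0], [1.0, -0.0, -0.0], [-0.0, 0.0, -1.0]]
force: [0.1, 0.6, -1.5]
opening: 0.249
grasp_force: 30.0
```

Request:
nudge_tcp:
  deltas:
    - {"jaw": 0.1}
    - {"jaw": 0.1}
    - {"jaw": 0.1}
  lines: "2,4"

```text
position: [0.574, -0.2615, 0.1651]
tcp_rot: [[0.0, 1.0, 0.0], [1.0, -0.0, -0.0], [-0.0, 0.0, -1.0]]
force: [-0.4, 0.5, -2.1]
```

```bash
python3 -c "
from rig import bot;s=bot.read_state();print(s['position'],s['qvel'],s['grasp_force']);print(bot.hand_in())"
```

```text
[ 0.57399335 -0.26148254  0.16510021] [-0.13365109 -0.03524938  0.05447287 -0.06955326 -0.05219997 -0.0443734 ] 29.992651138454676
the job is handed in; nothing more can be done
None
```

I turned the chuck clockwise until all three jaws pressed on the mandrel, then carried the bell over the owls and gate; I handed the job in with the bell held upright and its mouth about 1 cm above the mandrel tip, centred to within a few millimetres.

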